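# Back off the retaining ring of a milling-blank holder

## Task

Loosen the black knurled retaining ring on the blank holder with the white zirconia disc: lay a fingertip against the rim and roll it anticlockwise (seen from above) until the ring's yellow mark comes to the yellow index line, then count two more full turns and stop with the mark at the line again; any further and the ring soon runs off its thread. The job needs no gripping and nothing is to be lifted; do not touch the discs themselves, and leave the ring of the pink disc's holder and everything else on the bench as they are.

Things in the scene. Friction and masses are not known exactly. Their poses are not given: they have to be found in the camera images.
- white_ring (a joint): Angle of the ring over the WHITE disc, rad, growing anticlockwise seen from above (loosening). 0: its yellow mark is at the index line; 6.28 one full turn past it, 12.57 two; the thread ends at 15.5. At the start it is tightened past the line (-0.9 to -0.2). It turns stiffly (0.08 N m, 1.4 N along the rim), stays where it is left, and a fingertip moves it by friction.
- white_ring_center (a point): Point on the vertical axis of the white disc's ring, halfway up its rim, about 56 mm above the bench. The rim is a black knurled cylinder 116 mm across and 16 mm tall (8 mm above and below this point), too wide for a gripper to span; it climbs 2 mm for each turn of loosening. The disc, 91 mm across, stands 10 mm proud of the ring's top face at the start.
- white_stand: Holder of the white disc on its stand, fixed; origin on the ring's axis at bench height, x towards the index line. Below the ring: a round aluminium body 106 mm across, top at 46 mm; on the x side a coupling block 44 mm wide out to 95 mm from the axis, top at 42 mm, with a steel stud out to 109 mm; a base plate 140 x 130 mm, 12 mm thick.
- white_mark (a point): The yellow mark of the white disc's ring: a bar 8 mm wide across the ring's top face and down the rim; this point lies on the rim (58 mm from the axis) halfway up.
- white_index (a point): Middle of the yellow index line, 30 mm long and 3 mm wide, on top of the coupling block of the white disc's holder; it points radially at the ring and its middle lies 77 mm from the axis. It does not move.
- pink_ring_center (a point): The same point on the ring of the other, equal holder, which carries the PINK disc. Leave alone.
- pink_mark (a point): The yellow mark on the rim of the pink disc's ring, 58 mm from its axis; it may stand anywhere.
- white_blank: The white disc; brittle, not to be touched. Its origin lies on the ring's axis at bench height; its top is 74 mm above the bench.
- pink_blank: The pink disc; brittle, not to be touched. Origin and size as for the white disc.
- bur_rack: Bystander: blue rack of small milling burs, 70 x 30 x 46 mm; loose on the bench, origin under its middle. Leave alone.
- stone_cast: Bystander: cream stone cast of a tooth arch, 62 x 64 x 35 mm; loose on the bench, origin under its middle. Leave alone.
- wax_disc: Bystander: spare blue wax disc lying flat, 98 mm across, 16 mm thick; loose on the bench, origin under its middle. Leave alone.
- oil_bottle: Bystander: white bottle with a red cap, 44 mm across, 110 mm tall; loose on the bench, origin under its middle. Leave alone.
- crown_tray: Bystander: shallow white two-compartment tray with finished crowns, 100 x 120 x 22 mm; loose on the bench, origin under its middle. Leave alone.
- dust_brush: Bystander: hand brush lying down, 170 mm long; loose on the bench, origin under its middle. Leave alone.
- hex_driver: Bystander: screwdriver lying down, 170 mm long; loose on the bench, origin under its middle. Leave alone.

How it is judged (in metres and radians):
On the way:
1. the ring has been backed off one full turn past the line (value of joint white_ring above 6.28 rad), for 0.05 s.
At the end, for the whole second after the job is handed in: The white disc's ring rests two full turns past its index line, its mark within 20 degrees of the line, and the pink disc's ring stands as it stood (value of joint white_ring between 12.2164 and 12.9164 rad and velocity of joint white_ring between -0.05 and 0.05 rad/s and distance of pink_mark from where it was at the start of the episode below 0.01 m); the robot touches nothing.
It fails at once if the ring is run off its thread (2.5 turns past the line) (value of joint white_ring above 15.5 rad).
It fails at once if a disc is touched (contact force between any of the fingers, the arm and white_blank above 0.5 N or contact force between any of the fingers, the arm and pink_blank above 0.5 N).
It fails at once if the pink disc's ring is turned (distance of pink_mark from where it was at the start of the episode above 0.012 m).
It fails at once if a loose thing on the bench is shifted or lifted (distance of any of bur_rack, stone_cast, wax_disc, oil_bottle, crown_tray, dust_brush, hex_driver from where it was at the start of the episode above 0.02 m).
It also fails if it takes over 67 s, if anything falls off the work surface, if the arm or the gripper's body presses on something with over 40 N, if the wrist force passes 120 N, or if a joint passes its speed limit or range.

## Robot

A 6-joint arm with a two-finger parallel gripper is mounted at the origin on the work surface. World frame = base frame: x ahead of the robot, y to its left, z up, the work surface at z = 0. Lengths are in m, angles in degrees, forces in N, time in s.
With the tool pointing down it reaches from about 0.4 to 0.825 m from the base axis. Payload 7 kg.
Tool frame: the origin (TCP) lies between the finger pads; the fingertips stand 19 mm ahead of it and the grasp point (between the pads) is the TCP (r.finger_overhang is the distance from the TCP to the fingertips, in m); z points along the fingers, y is the direction in which the jaws open and shut (so a half turn about z gives the same grasp; the last joint's range is limited). The gripper opens to 88 mm and grips with 3 to 60 N. Pads are 19 mm wide; open, the fingers measure 130 mm over their backs; the gripper's body (78 mm by 193 mm) begins 47 mm behind the grasp point.
Start: joints at [-57.806, 20.546, 0.682, 0, -70.136, -16.507], TCP at [0.182, -0.65, 0.246] pointing down, gripper open.
Joint ranges: [-176.03, 176.03], [-82.01, 121.73], [-58.28, 71.71], [-173.87, 95.51], [-174.79, -0.11], [-173.66, 173.66]. Speed limits (degrees/s): [136.94, 136.94, 172.46, 180, 180, 180].

## Interface

Orientations are given as [roll, pitch, yaw] about the fixed x, y, z axes, in that order (R = Rz(yaw) Ry(pitch) Rx(roll)).
In Python, from plant import r, optics gives the robot as it stands. The module is installed in compiled form; this text tells all that it offers.
- The arm moves only by the tool step_arm, never from a script. Its argument "increments" is a list of rows, each an object of numbers: "tx", "ty", "tz": the shift along the world's x, y, z in mm; "ax", "ay", "az": the turn, a rotation vector about the world's x, y, z in degrees; "claw": the gripper command: -1 is shut, 1 is fully open, values between are in proportion. In form: [{"tx": .., "ty": .., "tz": .., "ax": .., "ay": .., "az": .., "claw": ..}, ...]. A call has 1 to 12 rows; each row shifts and turns the commanded pose from where the row before left it; what a row does not reach is not made up. A row lasts 1/10 s, in which the tool goes at most 50 mm and 8.59 degrees, less where a joint would pass 70% of its speed; a pose out of reach is approached as far as the arm can. A call with a gripper value outside its range is refused whole. The fingers move at their own pace and stop on an object; "newtons" is the grip in N (left out, the last holds). Time passes only in rows, so rows that do not move let the fingers close. It gives the time, the measured TCP pose, the force and the opening at its end, in the units of the state.
- r.get_state(): the state, without advancing time (a new reading comes with each control period).
- optics.capture(name): name is "scene" or "top"; returns a dict with "image" (400x640x3 uint8, blue, green, red), "depth" (400x640 float32, m along the optical axis (not along the pixel's ray), 0 where there is no reading), "fx", "fy", "cx", "cy" (pixels), "R" (3x3) and "t" (3): a world point X has camera coordinates R X + t. Camera axes: x right, y down, z forward; pixel columns grow to the right and rows downward; lengths in m; the calibration is good to about 2 mm. A picture is of the moment at which its call begins.
- r.close_job(): hands the job in, once; it reports no verdict.
The state is a dict: "time_s": time; "joints": joint angles; "qd": joint speeds; "joint_torque": joint torques, N m; "tcp_pos": TCP position; "eef_rot": TCP orientation; "contact_force": force on the tool from outside, world axes, zero at the start; "moment": the same for the moment, N m; "gripper_width": finger opening in m.
Only numpy, scipy, OpenCV 4.12 (cv2) and the standard library are available. Lean on these libraries where they do the work, as an engineer would, in place of code of your own. Each camera call takes 0.05 s, during which the arm holds its last target. There are 200 camera calls.

## Working session

There is one attempt and no reset: what is moved stays moved. The work goes in short steps, Python scripts to look and compute and a tool call to move; the robot and the scene stay as the last step left them, time stands still between calls to the robot, and variables do not carry over. Pictures are saved under pics/ and viewed, about 8 in all and at most 12, crops included, and the job is handed in when it is done.

Besides the shell and the picture viewer there is one more tool, called by a JSON object that holds its "api" and its "payload", one argument or row to a line. step_arm: Moves the arm, as the interface text tells. Its arguments: {"type":"object","properties":{"increments":{"type":"array","items":{"type":"object","properties":{"tx":{"type":"number"},"ty":{"type":"number"},"tz":{"type":"number"},"ax":{"type":"number"},"ay":{"type":"number"},"az":{"type":"number"},"claw":{"type":"number"}}}},"newtons":{"type":"number"}},"required":["increments"]}

```bash
mkdir -p pics
python3 - <<'E'
from plant import r, optics
import cv2,numpy as np
s=r.get_state();print({k:np.round(v,3) for k,v in s.items()})
print(r.finger_overhang)
for n in("scene","top"):
    c=optics.capture(n);cv2.imwrite(f"pics/{n}0.png",c["image"]);np.savez(f"{n}0.npz",**c)
    print(n,c["fx"],c["cx"],c["cy"],-c["R"].T@c["t"],c["R"].round(3).tolist())
E
```

```text
{'time_s': np.float64(0.0), 'joints': array([-5.7804e+01,  2.0591e+01,  6.3400e-01, -2.0000e-02, -7.0137e+01,
       -1.6508e+01]), 'qd': array([-0.026, -0.046,  0.055, -0.052, -0.046,  0.018]), 'joint_torque': array([-1.0000e-03, -5.8272e+01,  2.9305e+01,  6.9970e+00,  7.0000e-03,
       -0.0000e+00]), 'tcp_pos': array([ 0.182, -0.649,  0.245]), 'eef_rot': array([ 1.79904e+02, -9.00000e-03, -1.64319e+02]), 'contact_force': array([-0.012, -0.322,  0.85 ]), 'moment': array([-0.037, -0.007, -0.015]), 'gripper_width': np.float64(0.088)}
0.019
scene 462.7960755493827 313.1364947987953 198.23530502988285 [ 1.23808733 -0.19787246  0.92782069] [[0.183, 0.983, 0.0], [0.747, -0.139, -0.651], [-0.64, 0.119, -0.759]]
top 386.6880544747938 317.4870751957104 197.58951075494295 [ 0.45101905 -0.0707366   1.07960196] [[-0.015, -1.0, 0.015], [-0.996, 0.014, -0.087], [0.087, -0.016, -0.996]]
```

View pics/top0.png

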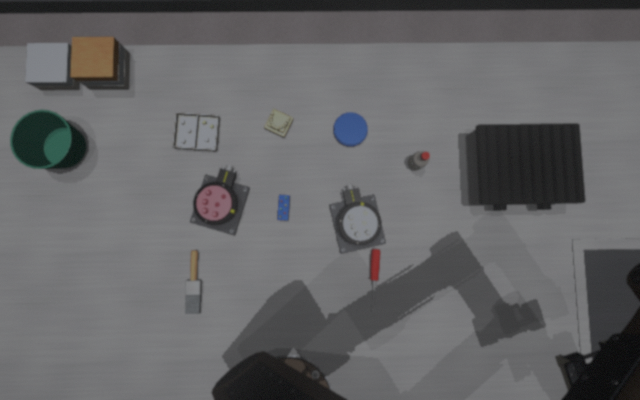

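View pics/scene0.png

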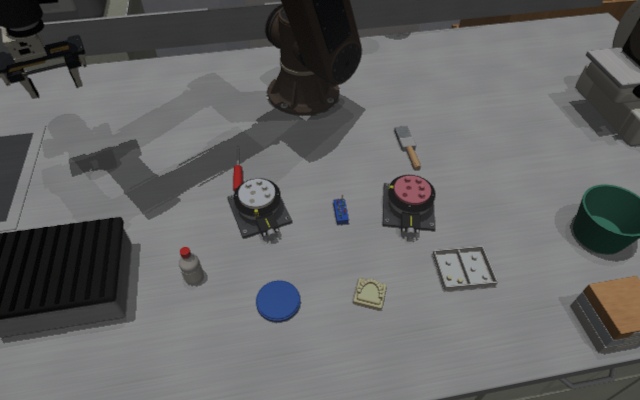

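The top view shows the white disc at (359,223) with its index line near (352,192), and the pink disc at (216,204). The screwdriver is at (375,265), close to the white base. In the scene view the white disc is at (258,193).

```bash
cat > h.py <<'E'
import cv2,numpy as np
def cast(c,uv,z):
    uv=np.atleast_2d(uv).astype(float)
    d=np.c_[(uv[:,0]-c["cx"])/c["fx"],(uv[:,1]-c["cy"])/c["fy"],np.ones(len(uv))]@c["R"]
    o=-c["R"].T@c["t"]; return o+d*((z-o[2])/d[:,2])[:,None]
def proj(c,X):
    p=np.atleast_2d(X)@c["R"].T+c["t"]; return np.c_[p[:,0]/p[:,2]*c["fx"]+c["cx"],p[:,1]/p[:,2]*c["fy"]+c["cy"]]
def yellow(c,lo=(20,110,70),hi=(35,255,255)):
    return cv2.inRange(cv2.cvtColor(c["image"],cv2.COLOR_BGR2HSV),lo,hi)
def blobs(m,amin=3):
    n,l,s,ce=cv2.connectedComponentsWithStats(m); return [(s[i,4],ce[i]) for i in range(1,n) if s[i,4]>=amin]
E
python3 - <<'E'
from h import *
for n,boxes in(("top",[(325,180,395,255),(185,160,255,240)]),("scene",[(225,165,295,240),(380,165,440,240)])):
    c=dict(np.load(f"{n}0.npz"));hsv=cv2.cvtColor(c["image"],cv2.COLOR_BGR2HSV);y=yellow(c)
    for b in boxes:
        M=np.zeros_like(y);M[b[1]:b[3],b[0]:b[2]]=255
        vv,uu=np.nonzero(M)
        ok=c["depth"][vv,uu]>0
        vv,uu=vv[ok],uu[ok];d=c["depth"][vv,uu]
        P=(np.c_[(uu-c["cx"])/c["fx"]*d,(vv-c["cy"])/c["fy"]*d,d]-c["t"])@c["R"]
        for zr in((.069,.08),(.058,.0675)):
            k=(P[:,2]>zr[0])&(P[:,2]<zr[1]);Q=P[k]
            if len(Q): 
                (x,yy),rad=cv2.minEnclosingCircle(Q[:,:2].astype(np.float32));print(n,zr,k.sum(),Q.mean(0).round(4),"circ",round(x,4),round(yy,4),round(rad,4))
        for a,ce in blobs(cv2.bitwise_and(y,M)):
            print("  yellow",a,ce.round(1),cast(c,ce,.042)[0].round(4),cast(c,ce,.064)[0].round(4))
E
```

```text
top (0.069, 0.08) 876 [ 0.4714 -0.1968  0.0725] circ 0.4715 -0.1964 0.0453
top (0.058, 0.0675) 531 [ 0.4706 -0.193   0.0618] circ 0.4713 -0.1967 0.0581
  yellow 6 [362.  203.5] [ 0.5239 -0.2069  0.042 ] [ 0.5224 -0.204   0.064 ]
top (0.069, 0.08) 895 [0.53   0.1834 0.0725] circ 0.5305 0.184 0.0456
top (0.058, 0.0675) 552 [0.5278 0.18   0.0631] circ 0.53 0.1847 0.0587
  yellow 15 [225.3 175.9] [0.6036 0.1608 0.042 ] [0.6004 0.1558 0.064 ]
  yellow 16 [232.2 210.6] [0.5096 0.1416 0.042 ] [0.5084 0.1371 0.064 ]
scene (0.069, 0.08) 795 [ 0.4774 -0.1973  0.0743] circ 0.4741 -0.1982 0.0473
scene (0.058, 0.0675) 466 [ 0.4956 -0.1973  0.0634] circ 0.4732 -0.1971 0.0603
  yellow 14 [255.5 210.3] [ 0.5042 -0.2056  0.042 ] [ 0.5225 -0.2054  0.064 ]
  yellow 20 [267.3 222.6] [ 0.5475 -0.1815  0.042 ] [ 0.5646 -0.1819  0.064 ]
scene (0.069, 0.08) 787 [0.5357 0.182  0.0739] circ 0.5363 0.1824 0.0543
scene (0.058, 0.0675) 448 [0.5507 0.1756 0.0642] circ 0.5329 0.1857 0.0605
  yellow 15 [390.9 186.4] [0.4888 0.1458 0.042 ] [0.5074 0.1373 0.064 ]
  yellow 20 [410.5 220.5] [0.6045 0.1601 0.042 ] [0.6202 0.1512 0.064 ]
```

Run:
```python
from h import *
a=cv2.imread("pics/top0.png")[180:255,325:395];b=cv2.imread("pics/scene0.png")[165:240,225:295]
cv2.imwrite("pics/crop0.png",cv2.resize(np.hstack([a,b]),None,fx=5.5,fy=5.5,interpolation=cv2.INTER_CUBIC))
```

```text
(no output)
```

View pics/crop0.png

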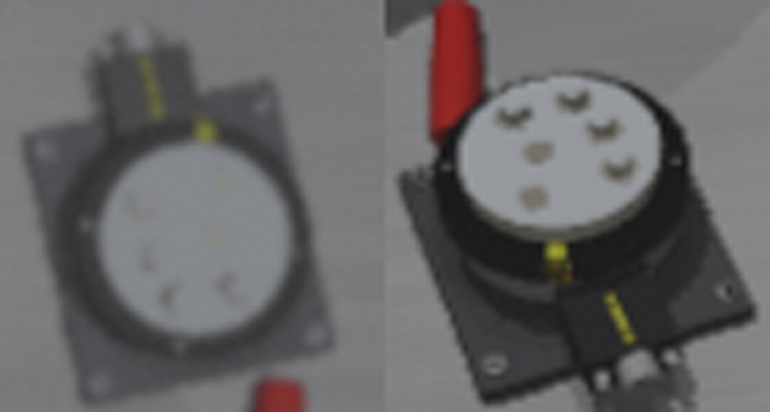

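The crops show the white ring's mark about 20° short of the index line, on the clockwise side, with centre ≈ (0.472, -0.197). My plan is to shut the gripper and keep the tool yaw fixed. The closed fingers then roll around the rim with their tips at z ≈ 0.05, which is above the coupling block and leaves the gripper body above the disc.

{"api": "step_arm", "payload": {
  "increments": [
    {"tx":12,"ty":15,"az":-1.3,"claw":-1},
    {"tx":25,"ty":31,"az":-1.3,"claw":-1},
    {"tx":25,"ty":31,"az":-1.3,"claw":-1},
    {"tx":25,"ty":31,"az":-1.3,"claw":-1},
    {"tx":25,"ty":31,"az":-1.3,"claw":-1},
    {"tx":25,"ty":31,"az":-1.3,"claw":-1},
    {"tx":25,"ty":31,"az":-1.3,"claw":-1},
    {"tx":25,"ty":31,"az":-1.3,"claw":-1},
    {"tx":25,"ty":31,"az":-1.3,"claw":-1},
    {"tx":25,"ty":31,"az":-1.3,"claw":-1},
    {"tx":25,"ty":31,"az":-1.3,"claw":-1},
    {"tx":25,"ty":31,"az":-1.4,"claw":-1}
  ],
  "newtons": 20
}}

```text
$.increments[0]: bad value
```

{"api": "step_arm", "payload": {
  "increments": [
    {"tx":12,"ty":15,"tz":0,"ax":0,"ay":0,"az":-1.3,"claw":-1},
    {"tx":25,"ty":31,"tz":0,"ax":0,"ay":0,"az":-1.3,"claw":-1},
    {"tx":25,"ty":31,"tz":0,"ax":0,"ay":0,"az":-1.3,"claw":-1},
    {"tx":25,"ty":31,"tz":0,"ax":0,"ay":0,"az":-1.3,"claw":-1},
    {"tx":25,"ty":31,"tz":0,"ax":0,"ay":0,"az":-1.3,"claw":-1},
    {"tx":25,"ty":31,"tz":0,"ax":0,"ay":0,"az":-1.3,"claw":-1},
    {"tx":25,"ty":31,"tz":0,"ax":0,"ay":0,"az":-1.3,"claw":-1},
    {"tx":25,"ty":31,"tz":0,"ax":0,"ay":0,"az":-1.3,"claw":-1},
    {"tx":25,"ty":31,"tz":0,"ax":0,"ay":0,"az":-1.3,"claw":-1},
    {"tx":25,"ty":31,"tz":0,"ax":0,"ay":0,"az":-1.3,"claw":-1},
    {"tx":25,"ty":31,"tz":0,"ax":0,"ay":0,"az":-1.3,"claw":-1},
    {"tx":25,"ty":31,"tz":0,"ax":0,"ay":0,"az":-1.4,"claw":-1}
  ],
  "newtons": 20
}}

```text
time_s: 1.3
tcp_pos: [0.4701, -0.2923, 0.2454]
eef_rot: [180.0, -0.0, 179.9]
contact_force: [1.2, -1.0, 0.0]
gripper_width: 0.0009
```

{"api": "step_arm", "payload": {
  "increments": [
    {"tx":0,"ty":0,"tz":-30,"ax":0,"ay":0,"az":0,"claw":-1},
    {"tx":0,"ty":0,"tz":-40,"ax":0,"ay":0,"az":0,"claw":-1},
    {"tx":0,"ty":0,"tz":-40,"ax":0,"ay":0,"az":0,"claw":-1},
    {"tx":0,"ty":0,"tz":-35,"ax":0,"ay":0,"az":0,"claw":-1},
    {"tx":0,"ty":0,"tz":-20,"ax":0,"ay":0,"az":0,"claw":-1},
    {"tx":0,"ty":0,"tz":-11,"ax":0,"ay":0,"az":0,"claw":-1},
    {"tx":0,"ty":0,"tz":0,"ax":0,"ay":0,"az":0,"claw":-1}
  ]
}}

```text
time_s: 2.0
tcp_pos: [0.4686, -0.2936, 0.0682]
eef_rot: [180.0, -0.2, 180.0]
contact_force: [0.0, 0.5, 0.5]
gripper_width: 0.0003
```

Run:
```python
from plant import r, optics
from h import *
s=r.get_state();print({k:np.round(s[k],4) for k in("tcp_pos","eef_rot","contact_force","moment","joints")})
c=optics.capture("scene");cv2.imwrite("pics/s1.png",cv2.resize(c["image"][100:260,160:340],None,fx=4,fy=3.7))
```

```text
{'tcp_pos': array([ 0.4686, -0.2936,  0.0682]), 'eef_rot': array([ 1.799572e+02, -1.635000e-01,  1.799771e+02]), 'contact_force': array([0.0257, 0.4511, 0.5154]), 'moment': array([-0.0038, -0.019 ,  0.0198]), 'joints': array([-1.17799e+01,  1.96738e+01, -2.71442e+01, -1.25000e-02,
       -4.33508e+01, -7.82340e+01])}
```

View pics/s1.png

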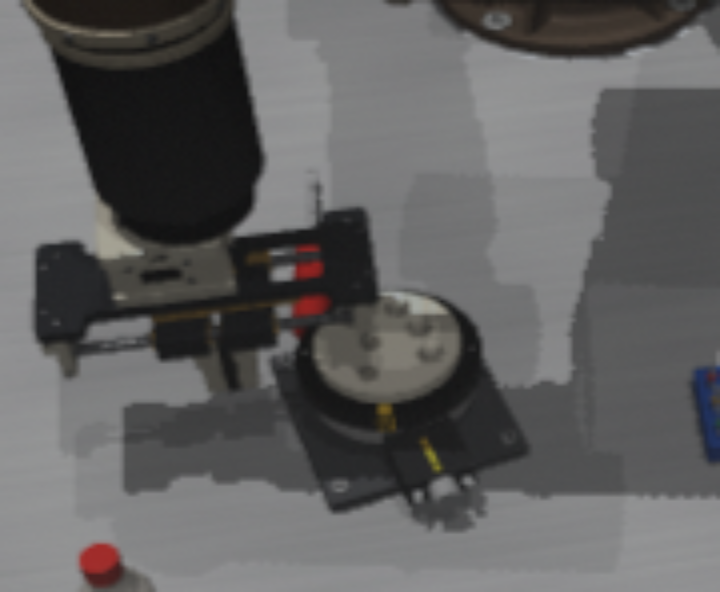

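The closed fingers hang clear of the ring on its -y side, and the gripper body is above the disc. Next I approach the rim.

{"api": "step_arm", "payload": {
  "increments": [
    {"tx":2,"ty":4,"tz":0.5,"ax":0,"ay":0,"az":0,"claw":-1},
    {"tx":2,"ty":4,"tz":0,"ax":0,"ay":0,"az":0,"claw":-1},
    {"tx":0,"ty":3,"tz":0,"ax":0,"ay":0,"az":0,"claw":-1},
    {"tx":0,"ty":2,"tz":0,"ax":0,"ay":0,"az":0,"claw":-1},
    {"tx":0,"ty":2,"tz":0,"ax":0,"ay":0,"az":0,"claw":-1}
  ]
}}

```text
time_s: 2.55
tcp_pos: [0.4736, -0.2786, 0.0704]
eef_rot: [-180.0, 0.0, -180.0]
contact_force: [0.4, -0.4, -0.1]
gripper_width: 0.0005
```

{"api": "step_arm", "payload": {
  "increments": [
    {"tx":0,"ty":1,"tz":0,"ax":0,"ay":0,"az":0,"claw":-1},
    {"tx":0,"ty":1,"tz":0,"ax":0,"ay":0,"az":0,"claw":-1}
  ]
}}

```text
time_s: 2.75
tcp_pos: [0.4735, -0.2767, 0.0701]
eef_rot: [-180.0, 0.0, 180.0]
contact_force: [0.2, 0.3, -0.6]
gripper_width: 0.0007
```

{"api": "step_arm", "payload": {
  "increments": [
    {"tx":0,"ty":1,"tz":0,"ax":0,"ay":0,"az":0,"claw":-1},
    {"tx":0,"ty":1,"tz":0,"ax":0,"ay":0,"az":0,"claw":-1}
  ]
}}

```text
time_s: 2.95
tcp_pos: [0.4734, -0.2748, 0.07]
eef_rot: [-180.0, -0.0, 180.0]
contact_force: [-0.4, 0.1, 0.1]
gripper_width: 0.0002
```

{"api": "step_arm", "payload": {
  "increments": [
    {"tx":0,"ty":1,"tz":0,"ax":0,"ay":0,"az":0,"claw":-1},
    {"tx":0,"ty":1,"tz":0,"ax":0,"ay":0,"az":0,"claw":-1}
  ]
}}

```text
time_s: 3.15
tcp_pos: [0.4735, -0.2728, 0.07]
eef_rot: [180.0, -0.0, 180.0]
contact_force: [-0.9, -0.7, 0.0]
gripper_width: 0.0008
```

{"api": "step_arm", "payload": {
  "increments": [
    {"tx":0,"ty":1,"tz":0,"ax":0,"ay":0,"az":0,"claw":-1},
    {"tx":0,"ty":1,"tz":0,"ax":0,"ay":0,"az":0,"claw":-1}
  ]
}}

```text
time_s: 3.35
tcp_pos: [0.4735, -0.2709, 0.0701]
eef_rot: [-180.0, 0.0, 180.0]
contact_force: [-0.1, -4.5, 1.0]
gripper_width: 0.0007
```

{"api": "step_arm", "payload": {
  "increments": [
    {"tx":0,"ty":1,"tz":0,"ax":0,"ay":0,"az":0,"claw":-1},
    {"tx":0,"ty":1,"tz":0,"ax":0,"ay":0,"az":0,"claw":-1}
  ]
}}

```text
time_s: 3.55
tcp_pos: [0.4736, -0.2702, 0.0705]
eef_rot: [-179.9, 0.0, -180.0]
contact_force: [-1.2, -14.8, -1.2]
gripper_width: 0.0003
```

{"api": "step_arm", "payload": {
  "increments": [
    {"tx":0,"ty":1,"tz":0,"ax":0,"ay":0,"az":0,"claw":-1},
    {"tx":0,"ty":1,"tz":0,"ax":0,"ay":0,"az":0,"claw":-1}
  ]
}}

```text
time_s: 3.75
tcp_pos: [0.4738, -0.2697, 0.0708]
eef_rot: [-179.8, 0.0, -179.9]
contact_force: [-2.1, -24.6, -2.2]
gripper_width: 0.0004
```

{"api": "step_arm", "payload": {
  "increments": [
    {"tx":3,"ty":-1.5,"tz":0,"ax":0,"ay":0,"az":0,"claw":-1},
    {"tx":3,"ty":0,"tz":0,"ax":0,"ay":0,"az":0,"claw":-1},
    {"tx":3,"ty":0,"tz":0,"ax":0,"ay":0,"az":0,"claw":-1},
    {"tx":9.7,"ty":0.8,"tz":0,"ax":0,"ay":0,"az":0,"claw":-1},
    {"tx":9.4,"ty":2.5,"tz":0,"ax":0,"ay":0,"az":0,"claw":-1},
    {"tx":8.8,"ty":4.1,"tz":0,"ax":0,"ay":0,"az":0,"claw":-1}
  ]
}}

```text
time_s: 4.35
tcp_pos: [0.5117, -0.2624, 0.0706]
eef_rot: [-179.9, 0.1, 180.0]
contact_force: [2.3, -7.3, -0.7]
gripper_width: 0.0002
```

```bash
cat > look.py <<'E'
from plant import r, optics
from h import *
C=np.array([.4725,-.197]);s=r.get_state()
print({k:np.round(s[k],4) for k in("time_s","tcp_pos","contact_force")})
for n,b in(("scene",(225,160,295,240)),("top",(325,175,395,255))):
    c=optics.capture(n);cv2.imwrite(f"pics/{n}_last.png",c["image"]);y=yellow(c,(20,90,50));M=np.zeros_like(y);M[b[1]:b[3],b[0]:b[2]]=255
    for a,ce in blobs(cv2.bitwise_and(y,M),2):
        P=cast(c,ce,.066)[0];d=P[:2]-C;print(n,a,ce.round(1),"r",round(np.hypot(*d),4),"ang",round(np.degrees(np.arctan2(d[1],d[0]))-11.7,1))
E
python3 look.py
```

```text
{'time_s': np.float64(4.35), 'tcp_pos': array([ 0.5117, -0.2624,  0.0706]), 'contact_force': array([ 2.2885, -7.2598, -0.6653])}
scene 2 [239.  179.5] r 0.0688 ang -157.0
scene 26 [270.8 207.3] r 0.0569 ang 18.7
scene 23 [267.2 222.4] r 0.0943 ang -2.6
```

The ring follows without slip: about 40° turned for 37 mm of travel. I continue.

{"api": "step_arm", "payload": {
  "increments": [
    {"tx":7.7,"ty":6.1,"tz":0,"ax":0,"ay":0,"az":0,"claw":-1},
    {"tx":6.9,"ty":6.9,"tz":0,"ax":0,"ay":0,"az":0,"claw":-1},
    {"tx":5.6,"ty":8,"tz":0,"ax":0,"ay":0,"az":0,"claw":-1},
    {"tx":4.1,"ty":8.8,"tz":0,"ax":0,"ay":0,"az":0,"claw":-1},
    {"tx":2.5,"ty":9.4,"tz":0,"ax":0,"ay":0,"az":0,"claw":-1},
    {"tx":0.8,"ty":9.7,"tz":0,"ax":0,"ay":0,"az":0,"claw":-1}
  ]
}}

```text
time_s: 5.05
tcp_pos: [0.5411, -0.2121, 0.071]
eef_rot: [-179.9, 0.3, -180.0]
contact_force: [6.7, -1.3, -0.2]
gripper_width: 0.0004
```

{"api": "step_arm", "payload": {
  "increments": [
    {"tx":0,"ty":8,"tz":0,"ax":0,"ay":0,"az":0,"claw":-1},
    {"tx":0,"ty":8,"tz":0,"ax":0,"ay":0,"az":0,"claw":-1}
  ]
}}

```text
time_s: 5.25
tcp_pos: [0.541, -0.1958, 0.0711]
eef_rot: [-180.0, 0.3, -180.0]
contact_force: [6.0, -1.9, 0.6]
gripper_width: 0.0005
```

```bash
python3 look.py
```

```text
{'time_s': np.float64(5.25), 'tcp_pos': array([ 0.541 , -0.1958,  0.0711]), 'contact_force': array([ 5.9733, -1.8923,  0.5834])}
scene 3 [273.7 183.7] r 0.0526 ang 108.3
scene 2 [268.5 184.5] r 0.0414 ang 116.9
scene 2 [276.5 198. ] r 0.0514 ang 52.6
scene 15 [267.8 223.8] r 0.0988 ang -2.5
top 17 [342.2 232.7] r 0.0537 ang 107.3
```

{"api": "step_arm", "payload": {
  "increments": [
    {"tx":-0.5,"ty":8,"tz":0,"ax":0,"ay":0,"az":0,"claw":-1},
    {"tx":0,"ty":8,"tz":0,"ax":0,"ay":0,"az":0,"claw":-1},
    {"tx":-0.8,"ty":9.7,"tz":0,"ax":0,"ay":0,"az":0,"claw":-1},
    {"tx":-2.5,"ty":9.4,"tz":0,"ax":0,"ay":0,"az":0,"claw":-1},
    {"tx":-4.1,"ty":8.8,"tz":0,"ax":0,"ay":0,"az":0,"claw":-1},
    {"tx":-5.6,"ty":8,"tz":0,"ax":0,"ay":0,"az":0,"claw":-1},
    {"tx":-6.9,"ty":6.9,"tz":0,"ax":0,"ay":0,"az":0,"claw":-1}
  ]
}}

```text
time_s: 6.05
tcp_pos: [0.5188, -0.1363, 0.0707]
eef_rot: [180.0, 0.2, -180.0]
contact_force: [4.8, 2.2, 2.0]
gripper_width: 0.001
```

{"api": "step_arm", "payload": {
  "increments": [
    {"tx":-8,"ty":5.6,"tz":0,"ax":0,"ay":0,"az":0,"claw":-1},
    {"tx":-8.8,"ty":4.1,"tz":0,"ax":0,"ay":0,"az":0,"claw":-1},
    {"tx":-9.4,"ty":2.5,"tz":0,"ax":0,"ay":0,"az":0,"claw":-1},
    {"tx":-9.7,"ty":0.8,"tz":0,"ax":0,"ay":0,"az":0,"claw":-1}
  ]
}}

```text
time_s: 6.45
tcp_pos: [0.4817, -0.1233, 0.0704]
eef_rot: [180.0, 0.1, -180.0]
contact_force: [2.2, 4.3, 3.2]
gripper_width: 0.0003
```

```bash
python3 look.py
```

```text
{'time_s': np.float64(6.45), 'tcp_pos': array([ 0.4817, -0.1233,  0.0704]), 'contact_force': array([2.1635, 4.3372, 3.2258])}
scene 7 [239.3 185.7] r 0.0534 ang -142.8
scene 23 [267.2 222.4] r 0.0943 ang -2.6
top 12 [375.  235.5] r 0.0519 ang -143.5
```

{"api": "step_arm", "payload": {
  "increments": [
    {"tx":-6.3,"ty":-1.0,"tz":0,"ax":0,"ay":0,"az":0,"claw":-1},
    {"tx":-6.3,"ty":0,"tz":0,"ax":0,"ay":0,"az":0,"claw":-1},
    {"tx":-6.3,"ty":0,"tz":0,"ax":0,"ay":0,"az":0,"claw":-1},
    {"tx":-9.7,"ty":-0.8,"tz":0,"ax":0,"ay":0,"az":0,"claw":-1},
    {"tx":-9.4,"ty":-2.5,"tz":0,"ax":0,"ay":0,"az":0,"claw":-1},
    {"tx":-8.8,"ty":-4.1,"tz":0,"ax":0,"ay":0,"az":0,"claw":-1},
    {"tx":-8,"ty":-5.6,"tz":0,"ax":0,"ay":0,"az":0,"claw":-1}
  ]
}}

```text
time_s: 7.25
tcp_pos: [0.4248, -0.1375, 0.0699]
eef_rot: [179.9, -0.1, 180.0]
contact_force: [-1.4, 4.8, 3.7]
gripper_width: 0.0002
```

{"api": "step_arm", "payload": {
  "increments": [
    {"tx":-6.9,"ty":-6.9,"tz":0,"ax":0,"ay":0,"az":0,"claw":-1},
    {"tx":-5.6,"ty":-8,"tz":0,"ax":0,"ay":0,"az":0,"claw":-1},
    {"tx":-4.1,"ty":-8.8,"tz":0,"ax":0,"ay":0,"az":0,"claw":-1},
    {"tx":-2.5,"ty":-9.4,"tz":0,"ax":0,"ay":0,"az":0,"claw":-1}
  ]
}}

```text
time_s: 7.65
tcp_pos: [0.4047, -0.1714, 0.0694]
eef_rot: [180.0, -0.3, 179.9]
contact_force: [-3.1, 2.8, 2.9]
gripper_width: 0.0001
```

```bash
python3 look.py
```

```text
{'time_s': np.float64(7.65), 'tcp_pos': array([ 0.4047, -0.1714,  0.0694]), 'contact_force': array([-3.1356,  2.7685,  2.862 ])}
scene 27 [246.9 210. ] r 0.0549 ang -43.0
scene 23 [267.2 222.4] r 0.0943 ang -2.6
top 2 [352.  195.5] r 0.0738 ang 3.4
top 8 [369.1 205.9] r 0.0501 ang -42.1
```

{"api": "step_arm", "payload": {
  "increments": [
    {"tx":0.2,"ty":-9.7,"tz":0,"ax":0,"ay":0,"az":0,"claw":-1},
    {"tx":0,"ty":-8,"tz":0,"ax":0,"ay":0,"az":0,"claw":-1},
    {"tx":0,"ty":-8,"tz":0,"ax":0,"ay":0,"az":0,"claw":-1},
    {"tx":0,"ty":-8,"tz":0,"ax":0,"ay":0,"az":0,"claw":-1},
    {"tx":0,"ty":-8,"tz":0,"ax":0,"ay":0,"az":0,"claw":-1},
    {"tx":0.8,"ty":-9.7,"tz":0,"ax":0,"ay":0,"az":0,"claw":-1}
  ]
}}

```text
time_s: 8.35
tcp_pos: [0.4048, -0.2226, 0.0692]
eef_rot: [179.9, -0.4, 179.9]
contact_force: [-7.1, 0.9, 3.7]
gripper_width: 0.0007
```

{"api": "step_arm", "payload": {
  "increments": [
    {"tx":2.5,"ty":-9.4,"tz":0,"ax":0,"ay":0,"az":0,"claw":-1},
    {"tx":4.1,"ty":-8.8,"tz":0,"ax":0,"ay":0,"az":0,"claw":-1},
    {"tx":5.6,"ty":-8,"tz":0,"ax":0,"ay":0,"az":0,"claw":-1},
    {"tx":6.9,"ty":-6.9,"tz":0,"ax":0,"ay":0,"az":0,"claw":-1}
  ]
}}

```text
time_s: 8.75
tcp_pos: [0.4247, -0.2562, 0.0693]
eef_rot: [180.0, -0.3, 179.9]
contact_force: [-6.4, -4.6, 0.9]
gripper_width: 0.0007
```

```bash
python3 look.py
```

```text
{'time_s': np.float64(8.75), 'tcp_pos': array([ 0.4247, -0.2562,  0.0693]), 'contact_force': array([-6.448 , -4.5603,  0.9229])}
scene 23 [277.3 198.7] r 0.0539 ang 50.7
scene 23 [267.2 222.4] r 0.0943 ang -2.6
top 7 [352.4 197. ] r 0.0697 ang 3.4
```

Past one turn: the ring is at about 410°. I continue around the second lap.

{"api": "step_arm", "payload": {
  "increments": [
    {"tx":8,"ty":-5.6,"tz":0,"ax":0,"ay":0,"az":0,"claw":-1},
    {"tx":8.8,"ty":-4.1,"tz":0,"ax":0,"ay":0,"az":0,"claw":-1},
    {"tx":9.4,"ty":-2.5,"tz":0,"ax":0,"ay":0,"az":0,"claw":-1},
    {"tx":9.7,"ty":-0.8,"tz":0,"ax":0,"ay":0,"az":0,"claw":-1},
    {"tx":6.3,"ty":0,"tz":0,"ax":0,"ay":0,"az":0,"claw":-1}
  ]
}}

```text
time_s: 9.35
tcp_pos: [0.47, -0.2704, 0.0699]
eef_rot: [-179.9, -0.1, 180.0]
contact_force: [-2.8, -12.7, -1.6]
gripper_width: 0.0001
```

{"api": "step_arm", "payload": {
  "increments": [
    {"tx":6.3,"ty":0,"tz":0,"ax":0,"ay":0,"az":0,"claw":-1},
    {"tx":6.3,"ty":0,"tz":0,"ax":0,"ay":0,"az":0,"claw":-1},
    {"tx":9.7,"ty":0.8,"tz":0,"ax":0,"ay":0,"az":0,"claw":-1},
    {"tx":9.4,"ty":2.5,"tz":0,"ax":0,"ay":0,"az":0,"claw":-1},
    {"tx":8.8,"ty":4.1,"tz":0,"ax":0,"ay":0,"az":0,"claw":-1}
  ]
}}

```text
time_s: 9.85
tcp_pos: [0.5116, -0.2627, 0.0703]
eef_rot: [-179.9, 0.1, 180.0]
contact_force: [2.1, -6.2, 0.3]
gripper_width: 0.0005
```

```bash
python3 look.py
```

```text
{'time_s': np.float64(9.85), 'tcp_pos': array([ 0.5116, -0.2627,  0.0703]), 'contact_force': array([ 2.115 , -6.1962,  0.2707])}
scene 23 [267.2 222.4] r 0.0943 ang -2.6
top 10 [360.2 243. ] r 0.0535 ang 167.7
```

Run:
```python
from h import *
a=cv2.imread("pics/top_last.png")[170:265,310:410];b=cv2.imread("pics/scene_last.png")[155:250,205:305]
cv2.imwrite("pics/crop2.png",cv2.resize(np.hstack([a,b]),None,fx=4,fy=4,interpolation=cv2.INTER_CUBIC))
```

```text
(no output)
```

View pics/crop2.png

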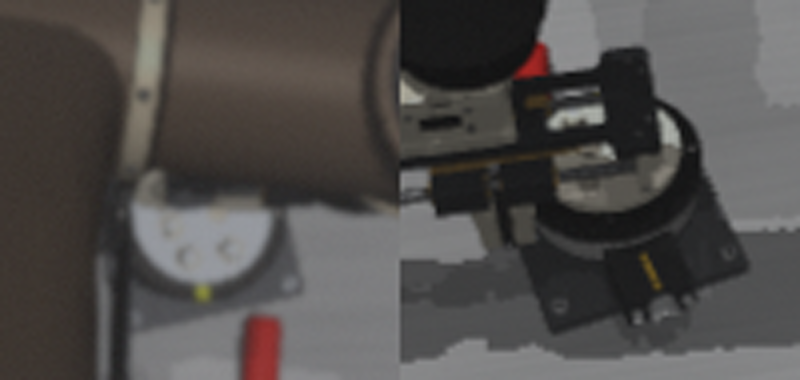

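The crop shows the mark on the ring's near side at top pixel (361,243), which puts the ring at about 528°. That is some 28° more than the path predicts. I take the camera as the truth and use shorter moves with a look after each.

{"api": "step_arm", "payload": {
  "increments": [
    {"tx":7.7,"ty":6.0,"tz":0,"ax":0,"ay":0,"az":0,"claw":-1},
    {"tx":6.9,"ty":6.9,"tz":0,"ax":0,"ay":0,"az":0,"claw":-1},
    {"tx":5.6,"ty":8,"tz":0,"ax":0,"ay":0,"az":0,"claw":-1},
    {"tx":4.1,"ty":8.8,"tz":0,"ax":0,"ay":0,"az":0,"claw":-1}
  ]
}}

```text
time_s: 10.35
tcp_pos: [0.5375, -0.2322, 0.0708]
eef_rot: [-179.9, 0.2, -180.0]
contact_force: [3.9, -3.9, 0.2]
gripper_width: 0.0003
```

```bash
python3 look.py
```

```text
{'time_s': np.float64(10.35), 'tcp_pos': array([ 0.5375, -0.2322,  0.0708]), 'contact_force': array([ 3.9152, -3.916 ,  0.2089])}
scene 3 [254. 187.] r 0.0244 ang -181.5
scene 2 [230.5 203.5] r 0.0687 ang -85.3
scene 21 [267.4 222.7] r 0.0954 ang -2.5
top 9 [376.1 234.3] r 0.0523 ang -138.9
```

```bash
python3 look.py
python3 - <<'E'
from h import *
a=cv2.imread("pics/top_last.png")[170:265,310:410];b=cv2.imread("pics/scene_last.png")[155:250,205:305]
cv2.imwrite("pics/crop3.png",cv2.resize(np.hstack([a,b]),None,fx=4,fy=4,interpolation=cv2.INTER_CUBIC))
E
```

```text
{'time_s': np.float64(10.45), 'tcp_pos': array([ 0.5378, -0.2313,  0.0708]), 'contact_force': array([ 6.7612,  0.3615, -0.9258])}
scene 3 [255. 186.] r 0.027 ang -188.5
scene 2 [253.5 200. ] r 0.0209 ang -39.9
scene 2 [229.5 203.5] r 0.0708 ang -86.2
scene 2 [236.5 202.5] r 0.0547 ang -81.6
scene 21 [267.4 222.7] r 0.0954 ang -2.5
top 10 [376.  234.5] r 0.0523 ang -139.5
```

View pics/crop3.png

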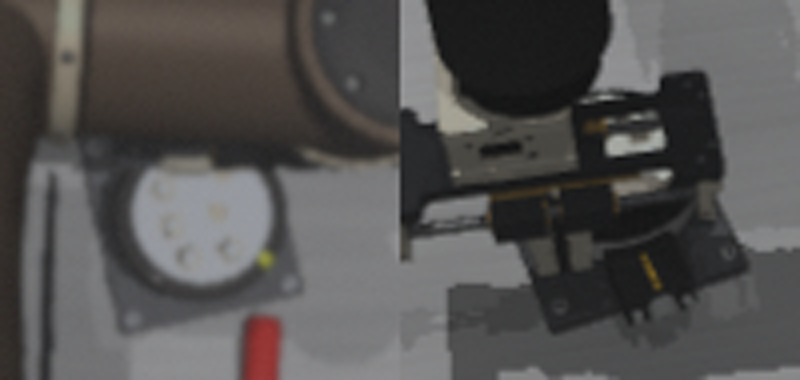

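The mark is at top pixel (376,235), so the ring is at about 580° and at rest. About 140° remains.

{"api": "step_arm", "payload": {
  "increments": [
    {"tx":2.5,"ty":9.4,"tz":0,"ax":0,"ay":0,"az":0,"claw":-1},
    {"tx":0.6,"ty":9.7,"tz":0,"ax":0,"ay":0,"az":0,"claw":-1},
    {"tx":-0.3,"ty":8,"tz":0,"ax":0,"ay":0,"az":0,"claw":-1},
    {"tx":-0.3,"ty":8,"tz":0,"ax":0,"ay":0,"az":0,"claw":-1},
    {"tx":0,"ty":8,"tz":0,"ax":0,"ay":0,"az":0,"claw":-1},
    {"tx":0,"ty":8,"tz":0,"ax":0,"ay":0,"az":0,"claw":-1}
  ]
}}

```text
time_s: 11.15
tcp_pos: [0.5411, -0.1803, 0.0711]
eef_rot: [-179.9, 0.4, -179.9]
contact_force: [7.1, -1.2, -1.2]
gripper_width: 0.0004
```

```bash
python3 look.py
```

```text
{'time_s': np.float64(11.15), 'tcp_pos': array([ 0.5411, -0.1803,  0.0711]), 'contact_force': array([ 7.1329, -1.2437, -1.211 ])}
scene 3 [277.  183.7] r 0.0592 ang 103.0
scene 3 [256. 201.] r 0.0231 ang -22.1
scene 3 [260. 200.] r 0.0221 ang 3.5
scene 4 [235.8 204. ] r 0.0583 ang -78.2
scene 14 [267.9 224. ] r 0.0995 ang -2.5
top 10 [378.  215.5] r 0.0511 ang -81.6
```

{"api": "step_arm", "payload": {
  "increments": [
    {"tx":-0.8,"ty":9.7,"tz":0,"ax":0,"ay":0,"az":0,"claw":-1},
    {"tx":-2.6,"ty":9.4,"tz":0,"ax":0,"ay":0,"az":0,"claw":-1},
    {"tx":-4.2,"ty":8.8,"tz":0,"ax":0,"ay":0,"az":0,"claw":-1},
    {"tx":-5.7,"ty":7.9,"tz":0,"ax":0,"ay":0,"az":0,"claw":-1},
    {"tx":-7,"ty":6.8,"tz":0,"ax":0,"ay":0,"az":0,"claw":-1}
  ]
}}

```text
time_s: 11.75
tcp_pos: [0.5197, -0.137, 0.0709]
eef_rot: [180.0, 0.3, -180.0]
contact_force: [4.7, 3.6, 0.2]
gripper_width: 0.0002
```

```bash
python3 look.py
```

```text
{'time_s': np.float64(11.75), 'tcp_pos': array([ 0.5197, -0.137 ,  0.0709]), 'contact_force': array([4.6526, 3.5574, 0.1575])}
scene 3 [293.3 175. ] r 0.1095 ang 103.7
scene 3 [275. 191.] r 0.0457 ang 79.8
scene 18 [252.6 210.5] r 0.0533 ang -28.5
scene 21 [267.4 222.8] r 0.0957 ang -2.6
```

{"api": "step_arm", "payload": {
  "increments": [
    {"tx":-8,"ty":5.6,"tz":0,"ax":0,"ay":0,"az":0,"claw":-1},
    {"tx":-8.8,"ty":4.1,"tz":0,"ax":0,"ay":0,"az":0,"claw":-1},
    {"tx":-7,"ty":2.0,"tz":0,"ax":0,"ay":0,"az":0,"claw":-1},
    {"tx":0,"ty":0,"tz":0,"ax":0,"ay":0,"az":0,"claw":-1}
  ]
}}

```text
time_s: 12.25
tcp_pos: [0.4944, -0.1249, 0.0709]
eef_rot: [179.9, 0.2, -180.0]
contact_force: [0.5, 8.1, 4.6]
gripper_width: 0.0001
```

```bash
python3 look.py; cp pics/scene_last.png pics/s5.png
```

```text
{'time_s': np.float64(12.25), 'tcp_pos': array([ 0.4944, -0.1249,  0.0709]), 'contact_force': array([0.52  , 8.145 , 4.6175])}
scene 21 [264.8 208.7] r 0.0526 ang 3.8
scene 6 [263.7 212.5] r 0.0628 ang -2.4
scene 23 [267.2 222.4] r 0.0943 ang -2.6
```

The mark is at the line. I withdraw radially, lift, and check with a clear view.

{"api": "step_arm", "payload": {
  "increments": [
    {"tx":1,"ty":4,"tz":0,"ax":0,"ay":0,"az":0,"claw":-1},
    {"tx":3,"ty":10,"tz":0,"ax":0,"ay":0,"az":0,"claw":-1},
    {"tx":2,"ty":8,"tz":10,"ax":0,"ay":0,"az":0,"claw":-1},
    {"tx":0,"ty":0,"tz":35,"ax":0,"ay":0,"az":0,"claw":-1},
    {"tx":0,"ty":0,"tz":40,"ax":0,"ay":0,"az":0,"claw":-1},
    {"tx":0,"ty":0,"tz":40,"ax":0,"ay":0,"az":0,"claw":-1},
    {"tx":0,"ty":0,"tz":35,"ax":0,"ay":0,"az":0,"claw":-1},
    {"tx":-15,"ty":30,"tz":10,"ax":0,"ay":0,"az":0,"claw":-1},
    {"tx":-20,"ty":40,"tz":0,"ax":0,"ay":0,"az":0,"claw":-1},
    {"tx":-20,"ty":40,"tz":0,"ax":0,"ay":0,"az":0,"claw":-1},
    {"tx":-10,"ty":30,"tz":0,"ax":0,"ay":0,"az":0,"claw":-1},
    {"tx":0,"ty":0,"tz":0,"ax":0,"ay":0,"az":0,"claw":-1}
  ]
}}

```text
time_s: 13.55
tcp_pos: [0.4332, 0.0384, 0.2411]
eef_rot: [179.9, 0.1, -179.8]
contact_force: [0.2, -0.3, -0.4]
gripper_width: 0.0008
```

```bash
python3 look.py
python3 - <<'E'
from h import *
a=cv2.imread("pics/top_last.png")[170:265,310:410];b=cv2.imread("pics/scene_last.png")[155:250,205:305]
cv2.imwrite("pics/crop4.png",cv2.resize(np.hstack([a,b]),None,fx=4,fy=4,interpolation=cv2.INTER_CUBIC))
E
```

```text
{'time_s': np.float64(13.55), 'tcp_pos': array([0.4332, 0.0384, 0.2411]), 'contact_force': array([ 0.1727, -0.3129, -0.4404])}
scene 28 [264.5 209.2] r 0.054 ang 2.4
scene 23 [267.2 222.4] r 0.0943 ang -2.6
top 11 [354.5 203.6] r 0.0514 ang 3.2
```

View pics/crop4.png

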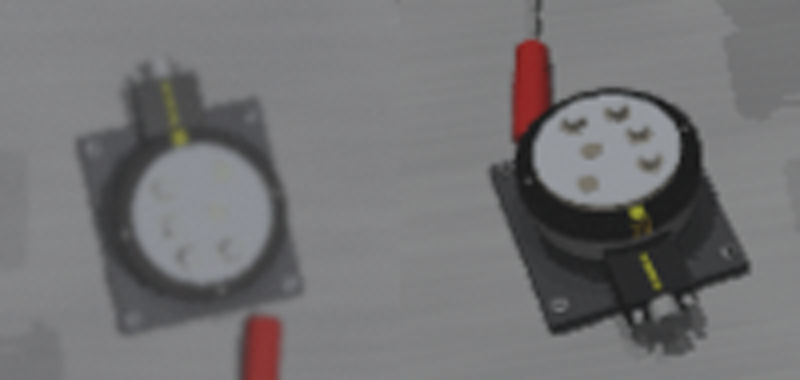

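The mark lines up with the index in both views. I check the turn count by how far the ring has risen, which should be about 4 mm, and check that the bystanders and the pink mark are unchanged.

Run:
```python
from plant import optics
from h import *
for n in("top","scene"):
    c0=dict(np.load(f"{n}0.npz"));c1=optics.capture(n)
    vv,uu=np.mgrid[0:400,0:640]
    for tag,c in(("before",c0),("after",c1)):
        for ctr in((.4725,-.197),(.5315,.1845)):
            d=c["depth"];P=(np.stack([(uu-c["cx"])/c["fx"]*d,(vv-c["cy"])/c["fy"]*d,d],-1)-c["t"])@c["R"]
            rr=np.hypot(P[...,0]-ctr[0],P[...,1]-ctr[1]);z=P[...,2]
            k=(rr>.0485)&(rr<.055)&(z>.055)&(z<.0715)&(d>0)
            k2=(rr<.04)&(z>.06)&(z<.09)&(d>0);print(n,tag,ctr,k.sum(),"ring z",np.median(z[k]).round(4),"disc z",np.median(z[k2]).round(4))
    y=yellow(c1)
    print("pink now",[(a,ce.round(1)) for a,ce in blobs(y) if (185<ce[0]<255 if n=="top" else 380<ce[0]<440) and 160<ce[1]<240])
    diff=cv2.absdiff(c0["image"],c1["image"]).max(2)
    H=lambda c,lo,hi:cv2.inRange(cv2.cvtColor(c["image"],cv2.COLOR_BGR2HSV),lo,hi)
    for lo,hi in(((0,150,60),(8,255,255)),((105,120,60),(125,255,255))):
        for c in(c0,c1): print([(int(a),ce.round(1).tolist()) for a,ce in blobs(H(c,lo,hi),30)])
    cv2.imwrite(f"pics/{n}_end.png",c1["image"])
```

```text
top before (0.4725, -0.197) 304 ring z 0.0617 disc z 0.0721
top before (0.5315, 0.1845) 300 ring z 0.0634 disc z 0.0723
top after (0.4725, -0.197) 305 ring z 0.066 disc z 0.0721
top after (0.5315, 0.1845) 175 ring z 0.0634 disc z 0.0722
pink now [(np.int32(15), array([225. , 176.3]))]
[(168, [374.8, 263.8])]
[(159, [374.8, 264.1])]
[(813, [350.1, 128.9]), (175, [283.5, 207.1])]
[(808, [350.1, 128.9]), (186, [283.5, 207.3])]
scene before (0.4725, -0.197) 215 ring z 0.0641 disc z 0.0746
scene before (0.5315, 0.1845) 210 ring z 0.0653 disc z 0.0741
scene after (0.4725, -0.197) 228 ring z 0.0683 disc z 0.0745
scene after (0.5315, 0.1845) 217 ring z 0.0654 disc z 0.0744
pink now [(np.int32(14), array([390.9, 186.3])), (np.int32(20), array([410.5, 220.5]))]
[(166, [237.2, 176.1]), (60, [184.2, 250.8])]
[(158, [237.2, 175.8]), (59, [184.3, 250.7])]
[(201, [340.2, 212.7]), (1388, [277.7, 300.5])]
[(201, [340.1, 212.6]), (1388, [277.7, 300.5])]
```

View pics/scene_end.png

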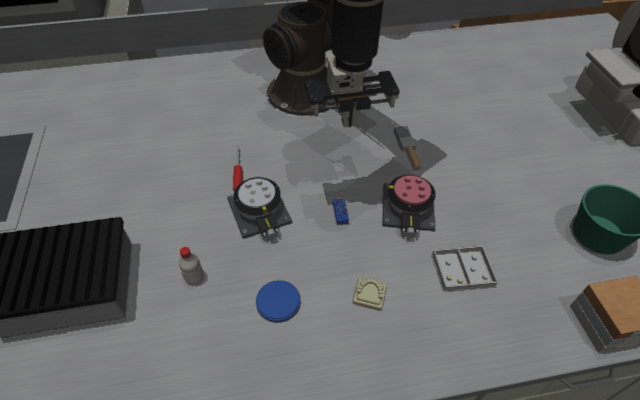

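The ring rose 4.2–4.3 mm, which matches two turns plus the initial 0.36 rad. The pink mark (391,186) and the bystanders are where they were, and the gripper hangs free.

```bash
python3 -c "
from plant import r
print(r.close_job())"
```

```text
the job is handed in; nothing more can be done
None
```

The white disc's ring is loosened two full turns past the index line, with its mark back at the line. I handed the job in at about 14 s of the 67 s allowed. I rolled the shut fingers anticlockwise around the rim with the tool yaw fixed, then withdrew radially and lifted clear.

**Last checks:**
- **Mark position:** it reads about 3–5° past the line in the scene view and about 3° past my estimate of the line in the top view; the limit is 20°.
- **Turn count:** the ring rose 4.2–4.3 mm, which fits two turns plus the starting offset at 2 mm per turn.
- **Pink ring and bystanders:** in the scene view the pink mark was within 0.1 pixel of its starting position. The top view no longer showed it, most likely because the arm was in the way. The red and blue bystanders measured within about 0.3 pixel; the cast, tray and brush I checked only by eye.
- **Contact:** the gripper hangs free and the tool force is about zero.

**One disagreement:** on part of the second lap the ring turned about 40° more than the finger's path predicted (roughly 28°, then 13°). I did not find the cause. I went by the camera from there, and the height check agrees with the camera count.

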